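# Restack the takeaway cups and sort out the washing-up

### The arm

A 6-joint arm with a two-finger parallel gripper is mounted at the origin on a cart in front of the work surface, level with it; the furniture and walls round the work are solid. World frame = base frame: x ahead of the robot, y to its left, z up, the work surface at z = 0. Lengths are in m, angles in rad, forces in N, time in s.
With the tool pointing down it reaches from about 0.275 to 0.875 m from the base axis. Payload 12.5 kg.
Tool frame: the origin (TCP) lies midway between the tips of the shut fingers; the grasp point (between the pads) lies 19 mm behind it (manip.tcp_to_grasp is the distance from the TCP to the grasp point, in m); z points along the fingers, y is the line along which they close (so a half turn about z gives the same grasp; the last joint's range is limited). The gripper opens to 85 mm and grips with 20 to 120 N. Pads are 22 mm wide; open, the fingers measure 114 mm over their backs; the gripper's body (76 mm by 85 mm) begins 54 mm behind the grasp point. The pads swing forward as they close: fully open they stand 13 mm farther back than shut.
Start: joints at [1.201, 0.351, 1.652, -0, 1.139, -0.085], TCP at [0.154, 0.528, 0.231] pointing down, gripper open.
Joint ranges: [-2.75, 2.75], [-0.79, 2.1], [0.01, 2.65], [-1.57, 4.71], [0.07, 3.14], [-2.87, 2.87]. Speed limits (rad/s): [2.22, 2.22, 2.79, 3.14, 3.14, 3.14].

### API

Orientations are given as a rotation vector (axis times angle).
In Python, from workcell import manip gives the robot as it stands.
- The arm moves only by the tool step_arm, never from a script. Its argument "commands" is a list of rows, each a list of 7 numbers: the shift along the world's x, y, z in m, then the turn, a rotation vector about the world's x, y, z in degrees, then the closure, from 0 (fully open) to 1 (shut). A call has 1 to 10 rows; each row shifts and turns the commanded pose from where the row before left it; what a row does not reach is not made up. A row lasts 1/12 s, in which the tool goes at most 41.7 mm and 7.16 degrees, less where a joint would pass 70% of its speed; a pose out of reach is approached as far as the arm can. A call is refused whole if a number of a shift passes 0.0417 or a number of a turn 7.16, either way. A call with a gripper value outside its range is refused whole. The fingers move at their own pace and stop on an object; "force" is the grip in N (left out, the last holds). Time passes only in rows, so rows that do not move let the fingers close. It gives the time, the measured TCP pose, the force, the opening and the grip force at its end, in the units of the state.
- manip.sense(): the state, without advancing time (a new reading comes with each control period).
- manip.get_image(name): name is "scene" or "top" or "wrist"; returns a dict with "frame" (400x640x3 uint8, red, green, blue), "z_map" (400x640 float32, m along the optical axis (not along the pixel's ray), 0 where there is no reading), "intrinsics" (3x3 intrinsics, pixels), "dist_coeffs" ([k1, k2, p1, p2, k3] as OpenCV has them; the pictures are not rectified), "camera_from_world" (4x4, takes a point from world to camera coordinates); the wrist camera has in their place "hand_eye" (4x4, takes a point from camera to tool coordinates, whose origin is the TCP and whose axes are the flange's). Camera axes: x right, y up, looking along -z (the intrinsics and any distortion apply to the point x, -y, -z); pixel columns grow to the right and rows downward; lengths in m; the calibration is good to about 2 mm. A picture is of the moment at which its call begins: read the wrist's pose just before it.
- manip.hand_in(): hands the job in; it is judged then, once.
The state is a dict: "time_s": time; "qpos": joint angles; "joint_vel": joint speeds; "joint_torque": joint torques, N m; "eef_pos": TCP position; "orientation": TCP orientation; "ft_force": force on the tool from outside, world axes, zero at the start; "moment": the same for the moment, N m; "opening": finger opening in m; "grip_force": force on a finger pad.
Only numpy, scipy, OpenCV 4.12 (cv2) and the standard library are available. Lean on these libraries where they do the work, as an engineer would, in place of code of your own. Each camera call takes 0.05 s, during which the arm holds its last target. There are 200 camera calls.

### The job

Sort the loose cups on the coffee bench: nest each takeaway cup, mouth down as it stands, squarely down over the stack of its own kind (the brown one on the brown stack, both green ones on the green stack). The shot glass and the straight steel cup do not nest, so stand them upright in the rinse tray, one in each of its two square compartments. Knock nothing over, and leave the two stacks standing where they are.

Things in the scene. Friction and masses are not known exactly. Their poses are not given: they have to be found in the camera images.
- small_cup: loose brown takeaway cup with a cream band and a cream sunken base, standing mouth down: 62 mm tall, 66 mm wide at the rim (on the bench) narrowing evenly to 44 mm at its base (on top), so about 53 mm wide 26 mm below its top. Hollow, 25 g. Origin: centre of the mouth, on the bench; z up towards the base. Over another brown cup it comes to rest 18 mm higher than that one
- large_cup_a: loose green takeaway cup (one of two alike) with a cream band and a cream sunken base, standing mouth down: 88 mm tall, 86 mm wide at the rim (on the bench) narrowing evenly to 56 mm at its base (on top), so about 65 mm wide 26 mm below its top. Hollow, 35 g. Origin: centre of the mouth, on the bench; z up towards the base. Over another green cup it comes to rest 20 mm higher than that one
- large_cup_b: loose green takeaway cup (the other of two alike) with a cream band and a cream sunken base, standing mouth down: 88 mm tall, 86 mm wide at the rim (on the bench) narrowing evenly to 56 mm at its base (on top), so about 65 mm wide 26 mm below its top. Hollow, 35 g. Origin: centre of the mouth, on the bench; z up towards the base. Over another green cup it comes to rest 20 mm higher than that one
- shot_glass: loose clear shot glass standing upright, mouth up: 58 mm tall, 38 mm wide at the foot, 48 mm at the rim. Will not nest with anything. Origin: centre of its foot; z up
- steel_cup: loose plain steel cup with straight sides and dried brown dregs inside, standing upright, mouth up: 48 mm tall, 60 mm wide all the way up. Will not nest with anything. Origin: centre of its foot; z up
- small_stack: loose stack of three brown cups of the small kind nested mouth down, 98 mm tall, 66 mm wide at the bottom, 44 mm at the top. Moves as one piece, 0.1 kg. Origin: centre of its underside on the bench; z up. The next brown cup nested over it has its rim 54 mm above this origin and its top at 116 mm
- large_stack: loose stack of two green cups of the large kind nested mouth down, 108 mm tall, 86 mm wide at the bottom, 56 mm at the top. Moves as one piece, 0.16 kg. Origin: centre of its underside on the bench; z up. The next green cup nested over it has its rim 40 mm above this origin and its top at 128 mm, the one after that 60 mm and 148 mm
- rack: low steel rinse tray with a dark mat and wire rails, fixed to the bench, 158 x 200 mm (x, y), rails 27 mm high. Its half nearer the robot (-x) has two square compartments side by side (92 mm along x, 92 mm along y between rails 4 mm thick); the long compartment behind them (+x) holds a teaspoon, no higher than 30 mm. Origin: centre of its underside; x away from the robot, y along its length, z up
- bay_left (a point): centre of the mat, 8 mm above the bench, in the rinse tray's square compartment on the +y side; axes as the tray's
- bay_right (a point): centre of the mat, 8 mm above the bench, in the rinse tray's square compartment on the -y side; axes as the tray's
Mind the look-alikes: they are no part of the job. What is shaped like the shot_glass but blue or orange is not meant. Leave any blue or yellow look-alike of the steel_cup alone.

How it is judged:
By the outcome, as a careful person would: the job done as asked, in the order asked, and still so for the second after the job is handed in, with the robot touching nothing.
It also fails if it takes over 131 s, if anything falls off the work surface, if the arm or the gripper's body presses on something with over 40 N, if the wrist force passes 120 N, or if a joint passes its speed limit or range.

## Working session

There is one attempt and no reset: what is moved stays moved. The work goes in short steps, Python scripts to look and compute and a tool call to move; the robot and the scene stay as the last step left them, time stands still between calls to the robot, and variables do not carry over. Pictures are saved under pics/ and viewed, at most 14 in all, crops included, and the job is handed in when it is done.

Besides the shell and the picture viewer there is one more tool, called as name(argument=value, ...), one argument or row to a line, values as JSON. step_arm: Moves the arm, as the interface text tells. Its arguments: {"type":"object","properties":{"commands":{"type":"array","items":{"type":"array","items":{"type":"number"}}},"force":{"type":"number"}},"required":["commands"]}

```bash
mkdir -p pics; ls; python3 - <<'E'
from workcell import manip
import cv2,pickle
s=manip.sense();print(s)
d={}
for n in("scene","top","wrist"):
    d[n]=manip.get_image(n);cv2.imwrite(f"pics/{n}0.png",d[n]["frame"][:,:,::-1])
    print(n,d[n]["intrinsics"],d[n]["dist_coeffs"],d[n].get("camera_from_world",d[n].get("hand_eye")))
pickle.dump(d,open("im0.pkl","wb"))
E
```

```text
pics
{'time_s': 0.0, 'qpos': array([ 1.20137530e+00,  3.51228325e-01,  1.65245694e+00,  2.04152771e-05,
        1.13912442e+00, -8.45800657e-02]), 'joint_vel': array([ 0.00041245, -0.00165155,  0.00128518, -0.00191866, -0.00020544,
        0.00118681]), 'joint_torque': array([ 2.86907498e-04, -5.06120825e+01, -2.91404593e+01, -1.50591682e-04,
        4.64045472e-03, -1.00820114e-05]), 'eef_pos': array([0.15438515, 0.52752034, 0.23075028]), 'orientation': array([-4.45887871e-01, -3.10949362e+00,  1.85594399e-03]), 'ft_force': array([ 0.17125994, -0.75644024,  0.17620145]), 'moment': array([-0.01107032, -0.01998492, -0.00626258]), 'grip_force': 0.0, 'opening': 0.0852256947168657}
scene [[396.63192721   0.         314.9489145 ]
 [  0.         396.63192721 203.50296802]
 [  0.           0.           1.        ]] [-0.01348733  0.          0.          0.          0.        ] [[ 0.79281169 -0.60946188 -0.0024166  -0.39953426]
 [ 0.45563076  0.5900594   0.6665062  -0.26167537]
 [-0.40478418 -0.52951498  0.74549557 -0.98934784]
 [ 0.          0.          0.          1.        ]]
top [[485.71025584   0.         313.53032372]
 [  0.         485.71025584 196.74067128]
 [  0.           0.           1.        ]] [-0.0258055  0.         0.         0.         0.       ] [[ 0.01852671 -0.99952917  0.02445793 -0.03725394]
 [ 0.98491674  0.02245398  0.1715658  -0.49812544]
 [-0.1720342   0.02091047  0.98486902 -1.26486517]
 [ 0.          0.          0.          1.        ]]
wrist [[326.20438826   0.         321.34992043]
 [  0.         326.20438826 197.8846257 ]
 [  0.           0.           1.        ]] [-0.05975354  0.          0.          0.          0.        ] [[ 7.50687144e-04  9.62866240e-01  2.69977851e-01  6.93166042e-02]
 [ 9.99999684e-01 -7.93475706e-04  4.93524262e-05  1.96187793e-04]
 [ 2.61740651e-04  2.69977729e-01 -9.62866531e-01 -1.42946930e-01]
 [ 0.00000000e+00  0.00000000e+00  0.00000000e+00  1.00000000e+00]]
```

View pics/scene0.png

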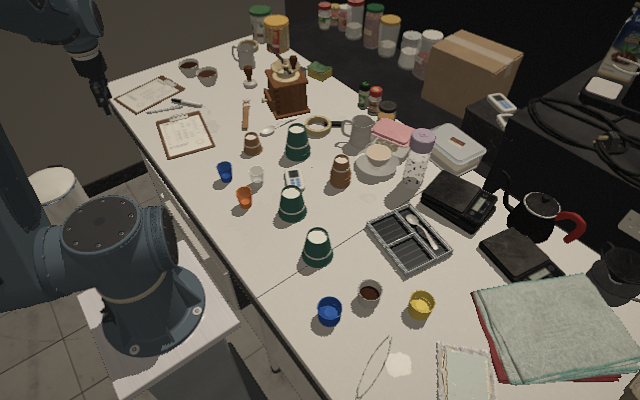

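View pics/top0.png

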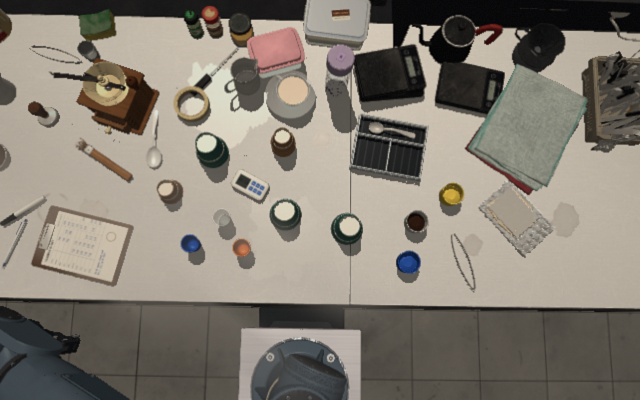

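The top view shows the loose brown cup at (169,191) and the brown stack at (283,142). The green cups are at (211,150), (286,213) and (347,228); the clear glass is at (222,218), the steel cup at (416,222) and the tray at (390,148). Next I'll get positions from depth.

```bash
cat > h.py <<'E'
import numpy as np,cv2
from workcell import manip
from scipy.spatial.transform import Rotation as R
def cloud(im,pose=None):
    """HxWx3 world points; pose=(eef_pos,orientation) for wrist"""
    h,w=im["z_map"].shape
    uv=np.stack(np.meshgrid(np.arange(w),np.arange(h)),-1).reshape(-1,1,2).astype(float)
    n=cv2.undistortPoints(uv,im["intrinsics"],np.array(im["dist_coeffs"])).reshape(h,w,2)
    z=im["z_map"]; p=np.stack([n[...,0]*z,-n[...,1]*z,-z],-1)
    if pose is None: T=np.linalg.inv(im["camera_from_world"])
    else:
        T=np.eye(4);T[:3,:3]=R.from_rotvec(pose[1]).as_matrix();T[:3,3]=pose[0];T=T@im["hand_eye"]
    P=p@T[:3,:3].T+T[:3,3]; P[z==0]=np.nan
    return P
def circ(P):
    """least-squares circle of xy"""
    A=np.c_[2*P[:,:2],np.ones(len(P))];s=np.linalg.lstsq(A,(P[:,:2]**2).sum(1),rcond=None)[0]
    return s[:2],np.sqrt(s[2]+s[0]**2+s[1]**2)
E
python3 - <<'E'
import pickle
from h import *
d=pickle.load(open("im0.pkl","rb"))
t=cloud(d["top"]);s=cloud(d["scene"])
seeds=dict(brown=(169,191),bstack=(283,142),g1=(211,150),g2=(286,213),g3=(347,228),shot=(222,218),steel=(416,222),blueshot=(191,244),orange=(242,247),blue=(408,262),yel=(452,195),spoon=(154,140),phone=(250,185))
for k,(u,v) in seeds.items():
    c=t[v,u,:2]
    for nm,P in(("top",t),("scn",s)):
        Q=P.reshape(-1,3);Q=Q[np.hypot(*(Q[:,:2]-c).T)<.06];Q=Q[Q[:,2]>.006]
        if len(Q)<20:print(k,nm,len(Q));continue
        zm=np.percentile(Q[:,2],97);T=Q[Q[:,2]>zm-.012]
        b=(T[:,:2].min(0)+T[:,:2].max(0))/2
        print(k,nm,len(Q),"h%.3f"%zm,"mid",b.round(3),"mean",T[:,:2].mean(0).round(3),"ext",np.ptp(T[:,:2],axis=0).round(3))
Q=t[105:190,340:440].reshape(-1,3);m=(Q[:,2]>.018)&(Q[:,2]<.033);Q=Q[m]
r=cv2.minAreaRect(Q[:,:2].astype(np.float32));print("rack",r)
f=d["top"]["frame"][90:270,130:450,::-1];cv2.imwrite("pics/crop1.png",cv2.resize(f,(800,450),interpolation=cv2.INTER_CUBIC))
E
```

```text
brown top 481 h0.063 mid [0.51  0.368] mean [0.512 0.369] ext [0.046 0.047]
brown scn 312 h0.061 mid [0.512 0.369] mean [0.512 0.368] ext [0.042 0.048]
bstack top 555 h0.098 mid [0.652 0.061] mean [0.652 0.062] ext [0.047 0.048]
bstack scn 569 h0.097 mid [0.651 0.062] mean [0.652 0.062] ext [0.047 0.047]
g1 top 906 h0.107 mid [0.625 0.258] mean [0.626 0.258] ext [0.057 0.058]
g1 scn 740 h0.107 mid [0.624 0.259] mean [0.625 0.259] ext [0.06  0.061]
g2 top 753 h0.088 mid [0.455 0.05 ] mean [0.455 0.05 ] ext [0.057 0.058]
g2 scn 794 h0.087 mid [0.454 0.05 ] mean [0.454 0.051] ext [0.059 0.061]
g3 top 752 h0.089 mid [ 0.419 -0.12 ] mean [ 0.419 -0.119] ext [0.057 0.058]
g3 scn 924 h0.087 mid [ 0.418 -0.12 ] mean [ 0.419 -0.119] ext [0.058 0.06 ]
shot top 284 h0.061 mid [0.438 0.216] mean [0.439 0.217] ext [0.046 0.049]
shot scn 255 h0.059 mid [0.436 0.218] mean [0.436 0.218] ext [0.047 0.05 ]
steel top 451 h0.049 mid [ 0.44  -0.306] mean [ 0.442 -0.311] ext [0.058 0.06 ]
steel scn 576 h0.048 mid [ 0.438 -0.304] mean [ 0.441 -0.303] ext [0.06  0.061]
blueshot top 304 h0.060 mid [0.368 0.2
[... 303 characters left out ...]
32 -0.282] mean [ 0.331 -0.287] ext [0.058 0.06 ]
blue scn 613 h0.047 mid [ 0.33  -0.281] mean [ 0.332 -0.277] ext [0.059 0.059]
yel top 465 h0.049 mid [ 0.518 -0.406] mean [ 0.521 -0.41 ] ext [0.059 0.059]
yel scn 627 h0.047 mid [ 0.517 -0.404] mean [ 0.52  -0.402] ext [0.059 0.059]
spoon top 313 h0.136 mid [0.689 0.465] mean [0.686 0.465] ext [0.027 0.019]
spoon scn 130 h0.137 mid [0.695 0.44 ] mean [0.69  0.459] ext [0.036 0.06 ]
phone top 726 h0.022 mid [0.534 0.15 ] mean [0.534 0.15 ] ext [0.086 0.103]
phone scn 322 h0.020 mid [0.537 0.151] mean [0.536 0.153] ext [0.08  0.105]
rack ((0.653350293636322, -0.23800413310527802), (0.19682499766349792, 0.15936368703842163), 80.49394226074219)
```

View pics/crop1.png

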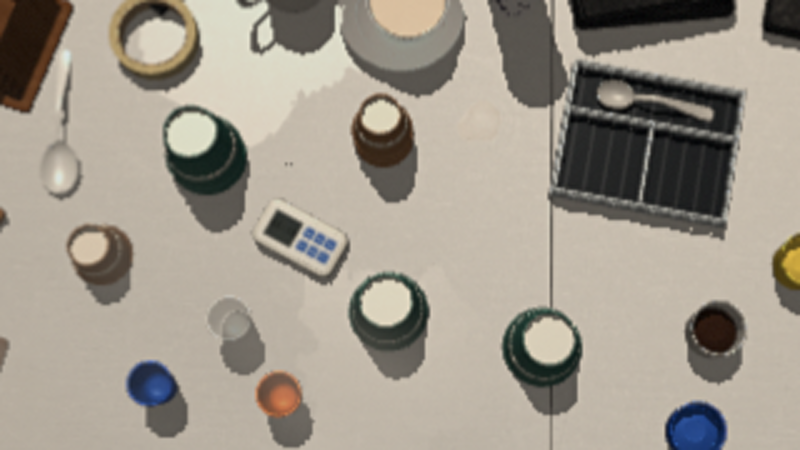

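step_arm(
  commands=[
    [0.0357,-0.0159,-0.006,0,0,0,0],
    [0.0357,-0.0159,-0.006,0,0,0,0],
    [0.0357,-0.0159,-0.006,0,0,0,0],
    [0.0357,-0.0159,-0.006,0,0,0,0],
    [0.0357,-0.0159,-0.006,0,0,0,0],
    [0.0357,-0.0159,-0.006,0,0,0,0],
    [0.0357,-0.0159,-0.006,0,0,0,0],
    [0.0357,-0.0159,-0.006,0,0,0,0],
    [0.0357,-0.0159,-0.006,0,0,0,0],
    [0.0357,-0.0159,-0.006,0,0,0,0],
  ],
  force=20,
)

```text
time_s: 0.98
eef_pos: [0.513, 0.3676, 0.1707]
orientation: [-0.446, -3.109, 0.0]
ft_force: [-0.5, 1.4, -0.5]
opening: 0.0855
grip_force: 0.0
```

step_arm(
  commands=[
    [0,0,0,0,0,0,0],
    [0,0,0,0,0,0,0],
    [0,0,0,0,0,0,0],
  ],
)

```text
time_s: 1.23
eef_pos: [0.511, 0.3689, 0.171]
orientation: [-0.446, -3.109, 0.001]
ft_force: [-0.1, 0.3, -0.1]
opening: 0.0853
grip_force: 0.0
```

```bash
cat >> h.py <<'E'
def wlook(c,name=None,zmin=.006,band=.012):
    s=manip.sense();im=manip.get_image("wrist");P=cloud(im,(s["eef_pos"],s["orientation"]))
    Q=P.reshape(-1,3);Q=Q[np.hypot(*(Q[:,:2]-c).T)<.06];Q=Q[Q[:,2]>zmin];zm=np.percentile(Q[:,2],97);T=Q[Q[:,2]>zm-band]
    print("h%.3f"%zm,"mid",((T[:,:2].min(0)+T[:,:2].max(0))/2).round(4),"ext",np.ptp(T[:,:2],axis=0).round(3),"tcp",s["eef_pos"].round(4))
    if name:cv2.imwrite(f"pics/{name}.png",im["frame"][:,:,::-1])
    return P
E
python3 - <<'E'
from h import *
wlook((.511,.3685),"w1")
E
```

```text
h0.269 mid [0.5023 0.3706] ext [0.043 0.116] tcp [0.511  0.3689 0.171 ]
```

View pics/w1.png

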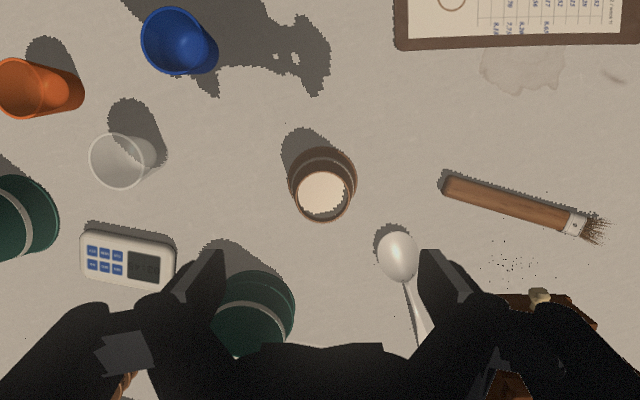

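step_arm(
  commands=[
    [0,0,-0.03,0,0,0,0],
    [0,0,-0.03,0,0,0,0],
    [0,0,-0.03,0,0,0,0],
    [0,0,-0.03,0,0,0,0],
    [0,0,-0.02,0,0,0,0],
    [0,0,-0.014,0,0,0,0],
    [0,0,0,0,0,0,0],
    [0,0,0,0,0,0,0.3],
  ],
)

```text
time_s: 1.95
eef_pos: [0.5111, 0.3695, 0.0178]
orientation: [0.444, 3.11, 0.0]
ft_force: [0.8, -0.2, 0.1]
opening: 0.0756
grip_force: 0.0
```

step_arm(
  commands=[
    [0,0,0,0,0,0,1],
    [0,0,0,0,0,0,1],
    [0,0,0,0,0,0,1],
    [0,0,0,0,0,0,1],
    [0,0,0,0,0,0,1],
    [0,0,0,0,0,0,1],
  ],
  force=20,
)

```text
time_s: 2.45
eef_pos: [0.5122, 0.3696, 0.0193]
orientation: [0.446, 3.108, 0.003]
ft_force: [-1.4, 0.6, 5.1]
opening: 0.0553
grip_force: 20.3
```

step_arm(
  commands=[
    [0,0,0.015,0,0,0,1],
    [0,0,0.03,0,0,0,1],
    [0,0,0.035,0,0,0,1],
    [0,0,0.04,0,0,0,1],
    [0,0,0.03,0,0,0,1],
    [0,0,0,0,0,0,1],
  ],
)

```text
time_s: 2.95
eef_pos: [0.5141, 0.3705, 0.1756]
orientation: [0.444, 3.101, 0.012]
ft_force: [0.3, 1.2, -0.3]
opening: 0.0554
grip_force: 21.3
```

step_arm(
  commands=[
    [0.01,-0.022,0,0,0,0,1],
    [0.015,-0.033,0,0,0,0,1],
    [0.015,-0.033,0,0,0,0,1],
    [0.015,-0.033,0,0,0,0,1],
    [0.015,-0.033,0,0,0,0,1],
    [0.015,-0.033,0,0,0,0,1],
    [0.015,-0.033,0,0,0,0,1],
    [0.015,-0.033,0,0,0,0,1],
    [0.015,-0.033,0,0,0,0,1],
    [0.01,-0.0205,0,0,0,0,1],
  ],
)

```text
time_s: 3.78
eef_pos: [0.6526, 0.0591, 0.1681]
orientation: [0.448, 3.108, -0.0]
ft_force: [0.4, -0.2, -0.5]
opening: 0.0553
grip_force: 21.3
```

step_arm(
  commands=[
    [0,0,0,0,0,0,1],
    [0,0,0,0,0,0,1],
    [0,0,0,0,0,0,1],
  ],
)

```text
time_s: 4.03
eef_pos: [0.6512, 0.063, 0.1676]
orientation: [0.446, 3.11, 0.0]
ft_force: [-0.3, -0.2, -0.9]
opening: 0.0553
grip_force: 21.2
```

```bash
python3 - <<'E'
from h import *
s=manip.sense();R0=R.from_rotvec(s["orientation"]).as_matrix();print(s["eef_pos"],s["opening"],s["grip_force"])
im=manip.get_image("wrist");cv2.imwrite("pics/w2.png",im["frame"][:,:,::-1])
P=cloud(im,(s["eef_pos"],s["orientation"])).reshape(-1,3)
t=manip.get_image("scene");cv2.imwrite("pics/s2.png",cv2.resize(t["frame"][90:250,220:460,::-1],None,fx=3,fy=3))
E
```

```text
[0.65117809 0.0630247  0.16759343] 0.05527333635037588 21.249974797829054
```

View pics/w2.png

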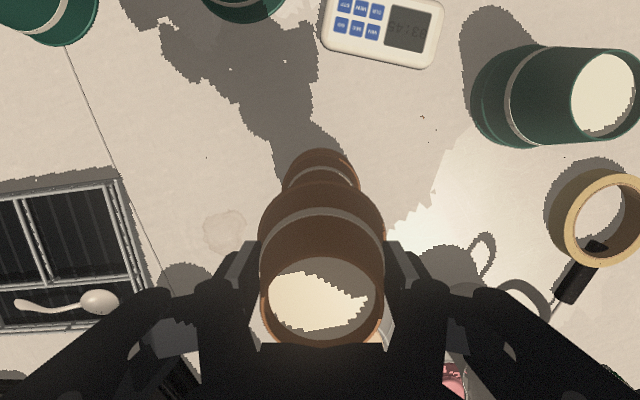

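View pics/s2.png

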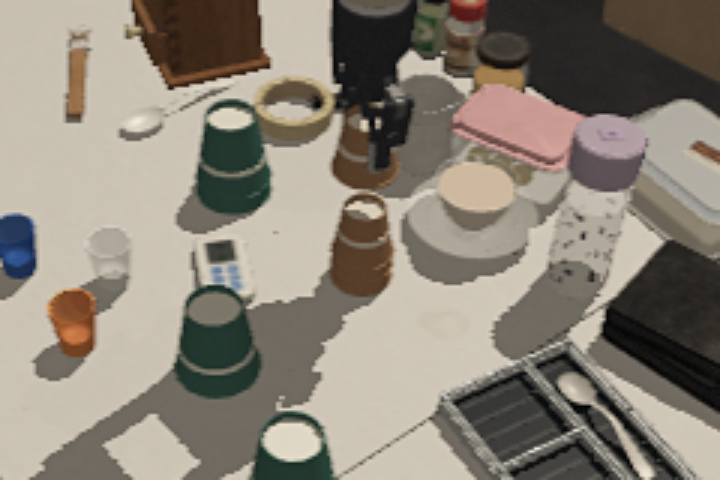

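```bash
cat >> h.py <<'E'
def held(r=.045,zlo=.02,zhi=.07,ylim=.024):
    """points of held object in tool frame near TCP axis; prints world-aligned offsets of its top/rim"""
    s=manip.sense();im=manip.get_image("wrist");P=cloud(im,(s["eef_pos"],s["orientation"])).reshape(-1,3)-s["eef_pos"]
    M=R.from_rotvec(s["orientation"]).as_matrix();f=P@M
    k=(abs(f[:,1])<ylim)&(abs(f[:,0])<r)&(P[:,2]>-.08)&(P[:,2]<.1);P=P[k];f=f[k]
    for a in np.arange(-.06,.08,.01):
        b=f[(P[:,2]>=a)&(P[:,2]<a+.01)]
        if len(b)>15:print("dz%.2f"%a,len(b),"toolx %.3f..%.3f tooly %.3f..%.3f"%(b[:,0].min(),b[:,0].max(),b[:,1].min(),b[:,1].max()))
E
python3 -c "
from h import *
held()"
```

```text
dz-0.02 833 toolx 0.021..0.035 tooly -0.024..0.024
dz-0.01 910 toolx 0.018..0.033 tooly -0.024..0.024
dz0.00 1046 toolx 0.015..0.031 tooly -0.024..0.024
dz0.01 1336 toolx 0.010..0.029 tooly -0.024..0.024
dz0.02 1589 toolx 0.005..0.027 tooly -0.024..0.024
dz0.03 9983 toolx -0.021..0.025 tooly -0.024..0.024
dz0.04 2095 toolx -0.016..0.024 tooly -0.022..0.022
dz0.06 167 toolx 0.017..0.019 tooly -0.024..0.024
dz0.07 3132 toolx 0.009..0.019 tooly -0.024..0.024
dz0.08 6750 toolx 0.010..0.020 tooly -0.024..0.024
```

step_arm(
  commands=[
    [0.0015,-0.001,-0.03,0,0,0,1],
    [0,0,-0.02,0,0,0,1],
    [0,0,-0.015,0,0,0,1],
    [0,0,-0.012,0,0,0,1],
    [0,0,-0.008,0,0,0,1],
    [0,0,-0.007,0,0,0,1],
    [0,0,0,0,0,0,1],
    [0,0,0,0,0,0,1],
  ],
)

```text
time_s: 4.85
eef_pos: [0.6532, 0.0615, 0.0757]
orientation: [0.446, 3.109, 0.0]
ft_force: [0.6, 0.6, -0.1]
opening: 0.0553
grip_force: 21.2
```

step_arm(
  commands=[
    [0,0,-0.001,0,0,0,1],
    [0,0,-0.001,0,0,0,1],
    [0,0,0,0,0,0,0.3],
    [0,0,0,0,0,0,0.25],
    [0,0,0,0,0,0,0.2],
    [0,0,0,0,0,0,0.1],
    [0,0,0,0,0,0,0],
    [0,0,0,0,0,0,0],
    [0,0,0,0,0,0,0],
  ],
)

```text
time_s: 5.6
eef_pos: [0.653, 0.0613, 0.0733]
orientation: [0.446, 3.11, -0.0]
ft_force: [1.0, -0.0, 0.3]
opening: 0.0855
grip_force: 0.0
```

step_arm(
  commands=[
    [0,0,0.01,0,0,0,0],
    [0,0,0.02,0,0,0,0],
    [0,0,0.03,0,0,0,0],
    [0,0,0.03,0,0,0,0],
    [0,0,0.01,0,0,0,0],
    [0,0,0,0,0,0,0],
  ],
)

```text
time_s: 6.1
eef_pos: [0.6544, 0.0614, 0.1771]
orientation: [0.445, 3.104, 0.002]
ft_force: [0.0, 0.4, 0.3]
opening: 0.0855
grip_force: 0.0
```

```bash
cat >> h.py <<'E'
def slook(c,png=None,zmin=.006,zmax=.2,r=.06):
    im=manip.get_image("scene");Q=cloud(im).reshape(-1,3);Q=Q[np.hypot(*(Q[:,:2]-c).T)<r];Q=Q[(Q[:,2]>zmin)&(Q[:,2]<zmax)]
    zm=np.percentile(Q[:,2],97);T=Q[Q[:,2]>zm-.012]
    print("scene h%.3f"%zm,"mid",((T[:,:2].min(0)+T[:,:2].max(0))/2).round(4),"ext",np.ptp(T[:,:2],axis=0).round(3))
    if png:cv2.imwrite(f"pics/{png}.png",cv2.resize(im["frame"][90:290,200:460,::-1],None,fx=3,fy=3))
E
python3 -c "
from h import *
slook((.6515,.062),'s3',zmax=.14,r=.03);print(manip.sense()['eef_pos'])"
```

```text
scene h0.115 mid [0.65   0.0611] ext [0.049 0.048]
[0.65342222 0.06135595 0.17456583]
```

View pics/s3.png

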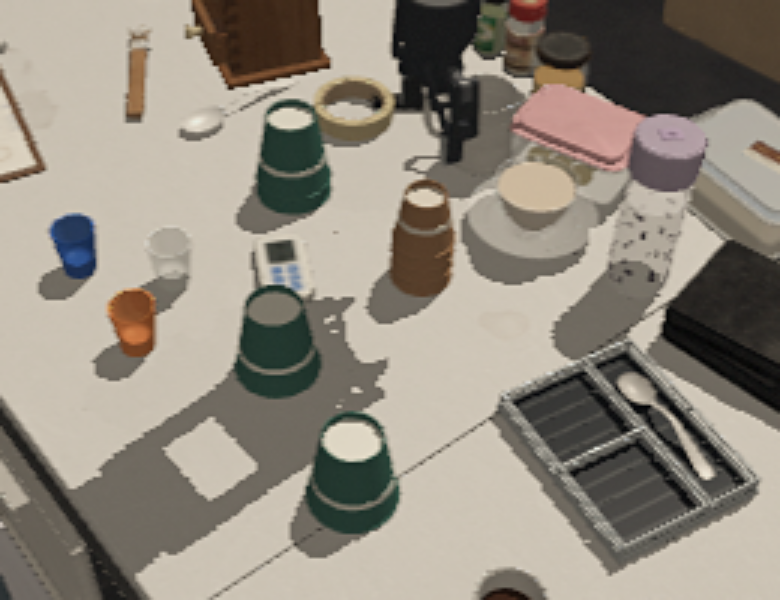

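step_arm(
  commands=[
    [-0.03,-0.0018,0,0,0,0,0],
    [-0.034,-0.0018,0,0,0,0,0],
    [-0.034,-0.0018,0,0,0,0,0],
    [-0.034,-0.0018,0,0,0,0,0],
    [-0.034,-0.0018,0,0,0,0,0],
    [-0.0324,-0.0015,0,0,0,0,0],
    [0,0,0,0,0,0,0],
    [0,0,0,0,0,0,0],
  ],
)

```text
time_s: 6.82
eef_pos: [0.453, 0.0508, 0.1724]
orientation: [-0.446, -3.108, 0.0]
ft_force: [1.2, -0.8, 0.4]
opening: 0.0853
grip_force: 0.0
```

step_arm(
  commands=[
    [0,0,-0.03,0,0,0,0],
    [0,0,-0.03,0,0,0,0],
    [0,0,-0.03,0,0,0,0],
    [0,0,-0.02,0,0,0,0],
    [0,0,-0.015,0,0,0,0],
    [0,0,-0.005,0,0,0,0],
    [0,0,0,0,0,0,0],
    [0,0,0,0,0,0,0],
  ],
)

```text
time_s: 7.48
eef_pos: [0.4551, 0.0508, 0.0433]
orientation: [-0.446, -3.11, 0.0]
ft_force: [-0.0, 0.8, -0.3]
opening: 0.0856
grip_force: 0.0
```

step_arm(
  commands=[
    [0,0,0,0,0,0,1],
    [0,0,0,0,0,0,1],
    [0,0,0,0,0,0,1],
    [0,0,0,0,0,0,1],
    [0,0,0,0,0,0,1],
    [0,0,0,0,0,0,1],
  ],
  force=20,
)

```text
time_s: 7.98
eef_pos: [0.4554, 0.0508, 0.0446]
orientation: [0.446, 3.108, 0.0]
ft_force: [-1.9, -0.6, 6.8]
opening: 0.0664
grip_force: 20.7
```

step_arm(
  commands=[
    [0,0,0.015,0,0,0,1],
    [0,0,0.03,0,0,0,1],
    [0,0,0.035,0,0,0,1],
    [0,0,0.035,0,0,0,1],
    [0,0,0.025,0,0,0,1],
    [0,0,0,0,0,0,1],
    [0,0,0,0,0,0,1],
  ],
)

```text
time_s: 8.57
eef_pos: [0.4553, 0.0509, 0.1849]
orientation: [0.445, 3.106, 0.001]
ft_force: [0.4, -0.6, -1.3]
opening: 0.0662
grip_force: 22.5
```

```bash
python3 -c "
from h import *
held(r=.06,ylim=.01)"
```

```text
dz-0.05 99 toolx 0.041..0.044 tooly -0.010..0.010
dz-0.04 250 toolx 0.040..0.044 tooly -0.010..0.010
dz-0.03 252 toolx 0.038..0.041 tooly -0.010..0.010
dz-0.02 264 toolx 0.036..0.039 tooly -0.010..0.010
dz-0.01 394 toolx 0.034..0.038 tooly -0.010..0.010
dz0.00 433 toolx 0.032..0.036 tooly -0.010..0.010
dz0.01 527 toolx 0.030..0.035 tooly -0.010..0.010
dz0.02 643 toolx 0.028..0.033 tooly -0.010..0.010
dz0.03 6187 toolx -0.023..0.031 tooly -0.010..0.010
dz0.04 646 toolx 0.025..0.029 tooly -0.010..0.010
dz0.07 1172 toolx 0.010..0.013 tooly -0.010..0.010
dz0.08 3164 toolx 0.010..0.014 tooly -0.010..0.010
```

step_arm(
  commands=[
    [0.0155,0.0188,0,0,0,0,1],
    [0.0234,0.0284,0,0,0,0,1],
    [0.0234,0.0284,0,0,0,0,1],
    [0.0234,0.0284,0,0,0,0,1],
    [0.0234,0.0284,0,0,0,0,1],
    [0.0234,0.0284,0,0,0,0,1],
    [0.0234,0.0284,0,0,0,0,1],
    [0.0155,0.0186,0,0,0,0,1],
    [0,0,0,0,0,0,1],
    [0,0,0,0,0,0,1],
  ],
)

```text
time_s: 9.45
eef_pos: [0.6255, 0.2592, 0.1808]
orientation: [-0.444, -3.107, 0.002]
ft_force: [0.3, -0.5, -1.7]
opening: 0.0661
grip_force: 22.5
```

```bash
python3 - <<'E'
from h import *
s=manip.sense();print(s["eef_pos"],s["opening"])
im=manip.get_image("scene");cv2.imwrite("pics/s4.png",cv2.resize(im["frame"][50:250,200:460,::-1],None,fx=3,fy=3))
E
```

```text
[0.62549357 0.25916729 0.18080866] 0.06612937739531101
```

View pics/s4.png

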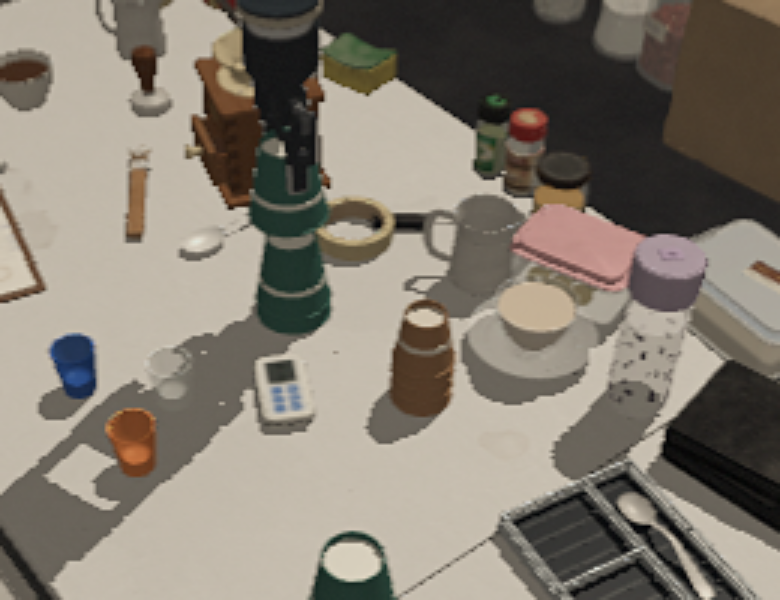

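The cup is held level over the green stack (about (290,230) in the crop).

step_arm(
  commands=[
    [0,0,-0.03,0,0,0,1],
    [0,0,-0.025,0,0,0,1],
    [0,0,-0.015,0,0,0,1],
    [0,0,-0.012,0,0,0,1],
    [0,0,-0.008,0,0,0,1],
    [0,0,-0.006,0,0,0,1],
    [0,0,-0.001,0,0,0,1],
    [0,0,0,0,0,0,1],
  ],
)

```text
time_s: 10.17
eef_pos: [0.6262, 0.2586, 0.0867]
orientation: [0.446, 3.109, 0.0]
ft_force: [0.1, -0.2, -0.4]
opening: 0.0663
grip_force: 22.5
```

step_arm(
  commands=[
    [0,0,0,0,0,0,0.2],
    [0,0,0,0,0,0,0.15],
    [0,0,0,0,0,0,0.1],
    [0,0,0,0,0,0,0],
    [0,0,0,0,0,0,0],
    [0,0,0,0,0,0,0],
    [0,0,0,0,0,0,0],
  ],
)

```text
time_s: 10.75
eef_pos: [0.626, 0.2587, 0.0864]
orientation: [0.446, 3.11, 0.0]
ft_force: [0.8, -0.6, 0.2]
opening: 0.0852
grip_force: 0.0
```

step_arm(
  commands=[
    [0,0,0.01,0,0,0,0],
    [0,0,0.02,0,0,0,0],
    [0,0,0.03,0,0,0,0],
    [0,0,0.03,0,0,0,0],
    [0,0,0.01,0,0,0,0],
    [0,0,0,0,0,0,0],
  ],
)

```text
time_s: 11.25
eef_pos: [0.6273, 0.2591, 0.1902]
orientation: [0.445, 3.105, 0.004]
ft_force: [-0.2, -0.2, -0.2]
opening: 0.0855
grip_force: 0.0
```

```bash
python3 -c "
from h import *
slook((.625,.2585),zmax=.15,r=.035);print(manip.sense()['eef_pos'])"
```

```text
scene h0.128 mid [0.6241 0.2589] ext [0.058 0.064]
[0.62638554 0.25877809 0.18758594]
```

step_arm(
  commands=[
    [-0.0183,-0.0333,0,0,0,0,0],
    [-0.0183,-0.0333,0,0,0,0,0],
    [-0.0183,-0.0333,0,0,0,0,0],
    [-0.0183,-0.0333,0,0,0,0,0],
    [-0.0183,-0.0333,0,0,0,0,0],
    [-0.0183,-0.0333,0,0,0,0,0],
    [-0.0183,-0.0333,0,0,0,0,0],
    [-0.0183,-0.0333,0,0,0,0,0],
    [-0.0183,-0.0333,0,0,0,0,0],
    [-0.0183,-0.0333,0,0,0,0,0],
  ],
)

```text
time_s: 12.13
eef_pos: [0.4409, -0.0754, 0.1849]
orientation: [-0.445, -3.107, -0.0]
ft_force: [1.0, -0.2, 0.6]
opening: 0.0856
grip_force: 0.0
```

step_arm(
  commands=[
    [-0.0145,-0.0267,0,0,0,0,0],
    [-0.01,-0.0177,0,0,0,0,0],
    [0,0,0,0,0,0,0],
    [0,0,0,0,0,0,0],
    [0,0,0,0,0,0,0],
  ],
)

```text
time_s: 12.55
eef_pos: [0.4183, -0.1183, 0.1855]
orientation: [-0.446, -3.108, -0.001]
ft_force: [0.1, 0.7, -0.2]
opening: 0.0854
grip_force: 0.0
```

step_arm(
  commands=[
    [0,0,-0.03,0,0,0,0],
    [0,0,-0.03,0,0,0,0],
    [0,0,-0.03,0,0,0,0],
    [0,0,-0.025,0,0,0,0],
    [0,0,-0.018,0,0,0,0],
    [0,0,-0.01,0,0,0,0],
    [0,0,0,0,0,0,0],
    [0,0,0,0,0,0,0],
  ],
)

```text
time_s: 13.22
eef_pos: [0.4187, -0.1183, 0.0433]
orientation: [-0.444, -3.109, -0.0]
ft_force: [0.3, 0.8, 0.5]
opening: 0.0855
grip_force: 0.0
```

step_arm(
  commands=[
    [0,0,0,0,0,0,1],
    [0,0,0,0,0,0,1],
    [0,0,0,0,0,0,1],
    [0,0,0,0,0,0,1],
    [0,0,0,0,0,0,1],
    [0,0,0,0,0,0,1],
  ],
  force=20,
)

```text
time_s: 13.72
eef_pos: [0.4193, -0.1189, 0.0447]
orientation: [0.446, 3.107, -0.001]
ft_force: [-1.2, 1.9, 8.2]
opening: 0.0662
grip_force: 20.6
```

step_arm(
  commands=[
    [0,0,0.015,0,0,0,1],
    [0,0,0.03,0,0,0,1],
    [0,0,0.035,0,0,0,1],
    [0,0,0.035,0,0,0,1],
    [0,0,0.035,0,0,0,1],
    [0,0,0.01,0,0,0,1],
    [0,0,0,0,0,0,1],
    [0,0,0,0,0,0,1],
  ],
)

```text
time_s: 14.38
eef_pos: [0.4185, -0.1187, 0.2038]
orientation: [0.446, 3.108, -0.001]
ft_force: [-0.7, 0.5, -1.7]
opening: 0.0666
grip_force: 22.5
```

```bash
python3 -c "
from h import *
held(r=.06,ylim=.01)"
```

```text
dz-0.05 123 toolx 0.041..0.044 tooly -0.010..0.010
dz-0.04 240 toolx 0.039..0.044 tooly -0.010..0.010
dz-0.03 254 toolx 0.037..0.041 tooly -0.010..0.010
dz-0.02 261 toolx 0.036..0.039 tooly -0.010..0.010
dz-0.01 395 toolx 0.033..0.038 tooly -0.010..0.010
dz0.00 432 toolx 0.032..0.036 tooly -0.010..0.010
dz0.01 530 toolx 0.030..0.034 tooly -0.010..0.010
dz0.02 650 toolx 0.028..0.032 tooly -0.010..0.010
dz0.03 6162 toolx -0.023..0.031 tooly -0.010..0.010
dz0.04 613 toolx 0.024..0.029 tooly -0.010..0.010
dz0.07 1177 toolx 0.010..0.013 tooly -0.010..0.010
dz0.08 3135 toolx 0.010..0.014 tooly -0.010..0.010
```

step_arm(
  commands=[
    [0.0145,0.0264,0,0,0,0,1],
    [0.0183,0.0333,0,0,0,0,1],
    [0.0183,0.0333,0,0,0,0,1],
    [0.0183,0.0333,0,0,0,0,1],
    [0.0183,0.0333,0,0,0,0,1],
    [0.0183,0.0333,0,0,0,0,1],
    [0.0183,0.0333,0,0,0,0,1],
    [0.0183,0.0333,0,0,0,0,1],
    [0.0183,0.0333,0,0,0,0,1],
    [0.0183,0.0333,0,0,0,0,1],
  ],
)

```text
time_s: 15.27
eef_pos: [0.5976, 0.2091, 0.201]
orientation: [-0.445, -3.107, 0.002]
ft_force: [0.5, -0.1, 0.4]
opening: 0.0662
grip_force: 22.5
```

step_arm(
  commands=[
    [0.0183,0.0333,0,0,0,0,1],
    [0.01,0.018,0,0,0,0,1],
    [0,0,0,0,0,0,1],
    [0,0,0,0,0,0,1],
    [0,0,0,0,0,0,1],
  ],
)

```text
time_s: 15.68
eef_pos: [0.6253, 0.2578, 0.2017]
orientation: [-0.446, -3.107, 0.002]
ft_force: [-0.6, -0.3, -0.3]
opening: 0.0662
grip_force: 22.5
```

step_arm(
  commands=[
    [0,0,-0.03,0,0,0,1],
    [0,0,-0.025,0,0,0,1],
    [0,0,-0.015,0,0,0,1],
    [0,0,-0.012,0,0,0,1],
    [0,0,-0.008,0,0,0,1],
    [0,0,-0.006,0,0,0,1],
    [0,0,-0.0015,0,0,0,1],
    [0,0,0,0,0,0,1],
  ],
)

```text
time_s: 16.35
eef_pos: [0.6262, 0.2585, 0.1061]
orientation: [0.446, 3.109, 0.0]
ft_force: [0.0, -0.4, -0.4]
opening: 0.0662
grip_force: 22.5
```

step_arm(
  commands=[
    [0,0,0,0,0,0,0.2],
    [0,0,0,0,0,0,0.15],
    [0,0,0,0,0,0,0.1],
    [0,0,0,0,0,0,0],
    [0,0,0,0,0,0,0],
    [0,0,0,0,0,0,0],
    [0,0,0,0,0,0,0],
  ],
)

```text
time_s: 16.93
eef_pos: [0.626, 0.2586, 0.1058]
orientation: [0.446, 3.11, 0.0]
ft_force: [-0.3, -0.3, 0.4]
opening: 0.0855
grip_force: 0.0
```

step_arm(
  commands=[
    [0,0,0.01,0,0,0,0],
    [0,0,0.02,0,0,0,0],
    [0,0,0.03,0,0,0,0],
    [0,0,0.03,0,0,0,0],
    [0,0,0.01,0,0,0,0],
    [0,0,0,0,0,0,0],
  ],
)

```text
time_s: 17.43
eef_pos: [0.6272, 0.2591, 0.2097]
orientation: [0.445, 3.105, 0.004]
ft_force: [-0.6, 0.4, 0.9]
opening: 0.0858
grip_force: 0.0
```

step_arm(
  commands=[
    [-0.0315,-0.0068,0,0,0,0,0],
    [-0.0315,-0.0068,0,0,0,0,0],
    [-0.0315,-0.0068,0,0,0,0,0],
    [-0.0315,-0.0068,0,0,0,0,0],
    [-0.0315,-0.0068,-0.02,0,0,0,0],
    [-0.0315,-0.007,-0.02,0,0,0,0],
    [0,0,0,0,0,0,0],
    [0,0,0,0,0,0,0],
  ],
)

```text
time_s: 18.1
eef_pos: [0.4348, 0.217, 0.1642]
orientation: [-0.445, -3.106, 0.003]
ft_force: [-0.2, 0.7, 0.5]
opening: 0.085
grip_force: 0.0
```

```bash
python3 - <<'E'
from h import *
slook((.625,.2585),zmax=.17,r=.035)
s=manip.sense();im=manip.get_image("wrist");P=cloud(im,(s["eef_pos"],s["orientation"])).reshape(-1,3)
Q=P[(np.hypot(P[:,0]-.437,P[:,1]-.217)<.04)&(P[:,2]>.045)&(P[:,2]<.07)]
print(s["eef_pos"],len(Q),Q.min(0),Q.max(0),(Q.min(0)+Q.max(0))/2)
cv2.imwrite("pics/w5.png",im["frame"][:,:,::-1])
E
```

```text
scene h0.148 mid [0.6255 0.2577] ext [0.059 0.064]
[0.43683227 0.21759399 0.16534683] 1079 [0.41263741 0.19308964 0.04500691] [0.46041606 0.24075034 0.06076625] [0.43652673 0.21691999 0.05288658]
```

View pics/w5.png

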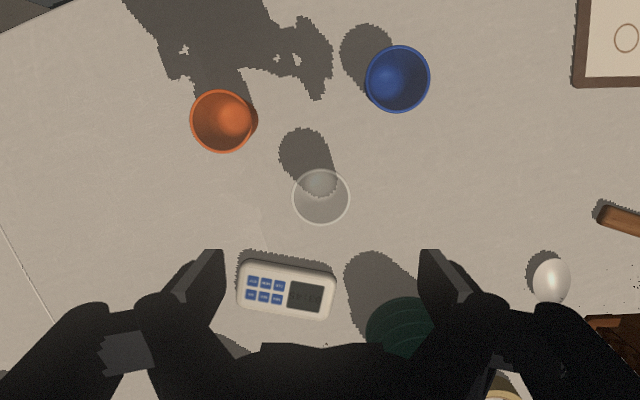

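Green stack is 148 mm tall as wanted; the clear glass is centred between the fingers at (321,197).

step_arm(
  commands=[
    [0,0,-0.03,0,0,0,0],
    [0,0,-0.03,0,0,0,0],
    [0,0,-0.03,0,0,0,0],
    [0,0,-0.025,0,0,0,0],
    [0,0,-0.018,0,0,0,0],
    [0,0,-0.01,0,0,0,0],
    [0,0,0,0,0,0,0],
    [0,0,0,0,0,0,0],
  ],
)

```text
time_s: 18.87
eef_pos: [0.4378, 0.2179, 0.0231]
orientation: [0.446, 3.109, 0.0]
ft_force: [-0.4, 0.2, 0.3]
opening: 0.0853
grip_force: 0.0
```

step_arm(
  commands=[
    [0,0,0,0,0,0,1],
    [0,0,0,0,0,0,1],
    [0,0,0,0,0,0,1],
    [0,0,0,0,0,0,1],
    [0,0,0,0,0,0,1],
    [0,0,0,0,0,0,1],
    [0,0,0,0,0,0,1],
    [0,0,0,0,0,0,1],
  ],
  force=30,
)

```text
time_s: 19.53
eef_pos: [0.4377, 0.2178, 0.0239]
orientation: [0.445, 3.108, 0.001]
ft_force: [-0.4, -1.2, 7.6]
opening: 0.046
grip_force: 29.5
```

step_arm(
  commands=[
    [0,0,0.01,0,0,0,1],
    [0,0,0.02,0,0,0,1],
    [0,0,0.03,0,0,0,1],
    [0,0,0.03,0,0,0,1],
    [0,0,0.02,0,0,0,1],
    [0,0,0,0,0,0,1],
    [0,0,0,0,0,0,1],
  ],
)

```text
time_s: 20.12
eef_pos: [0.4374, 0.2179, 0.1341]
orientation: [0.445, 3.107, 0.002]
ft_force: [-0.1, -0.2, -0.1]
opening: 0.0459
grip_force: 31.0
```

```bash
python3 - <<'E'
from h import *
s=manip.sense();im=manip.get_image("wrist");cv2.imwrite("pics/w6.png",im["frame"][:,:,::-1]);held(ylim=.015)
t=manip.get_image("top");P=cloud(t)[105:190,340:440].reshape(-1,3);P=P[(P[:,2]>.018)&(P[:,2]<.033)]
print(cv2.minAreaRect(P[:,:2].astype(np.float32)))
t=manip.get_image("scene");P=cloud(t).reshape(-1,3);P=P[(P[:,2]>.02)&(P[:,2]<.033)&(abs(P[:,0]-.653)<.105)&(abs(P[:,1]+.238)<.125)]
print(cv2.minAreaRect(P[:,:2].astype(np.float32)))
E
```

```text
dz-0.03 32 toolx 0.015..0.019 tooly -0.012..0.010
dz-0.02 558 toolx -0.011..0.020 tooly -0.015..0.014
dz-0.01 2079 toolx -0.016..0.021 tooly -0.015..0.015
dz0.00 1324 toolx -0.018..0.023 tooly -0.015..0.015
dz0.01 1398 toolx -0.020..0.024 tooly -0.015..0.015
dz0.02 1700 toolx -0.021..0.025 tooly -0.015..0.015
dz0.03 1941 toolx -0.022..0.026 tooly -0.015..0.015
dz0.07 1802 toolx 0.010..0.019 tooly -0.015..0.015
dz0.08 4278 toolx 0.010..0.020 tooly -0.015..0.015
((0.652897834777832, -0.23811480402946472), (0.19730795919895172, 0.15876084566116333), 80.53630828857422)
((0.6519911289215088, -0.23661309480667114), (0.19858089089393616, 0.15947698056697845), 80.21780395507812)
```

View pics/w6.png

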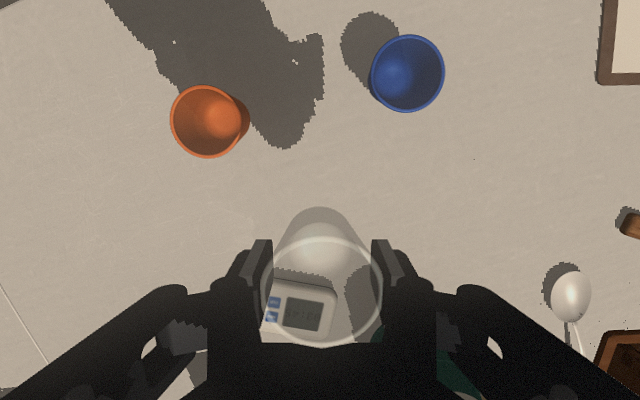

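step_arm(
  commands=[
    [0.0125,-0.0256,0,0,0,-3.8,1],
    [0.0165,-0.034,0,0,0,-3.8,1],
    [0.0165,-0.034,0,0,0,-3.8,1],
    [0.0165,-0.034,0,0,0,-3.8,1],
    [0.0165,-0.034,0,0,0,-3.8,1],
    [0.0165,-0.034,0,0,0,-3.8,1],
    [0.0165,-0.034,0,0,0,-3.8,1],
    [0.0165,-0.034,0,0,0,-3.8,1],
    [0.0165,-0.034,0,0,0,-3.8,1],
    [0.0165,-0.034,0,0,0,-4,1],
  ],
)

```text
time_s: 21.15
eef_pos: [0.598, -0.1157, 0.1315]
orientation: [-1.443, -2.788, 0.001]
ft_force: [0.2, 0.6, -1.0]
opening: 0.0461
grip_force: 31.0
```

step_arm(
  commands=[
    [0.0165,-0.034,0,0,0,0,1],
    [0.0175,-0.0368,0,0,0,0,1],
    [0,0,0,0,0,0,1],
    [0,0,0,0,0,0,1],
    [0,0,0,0,0,0,1],
  ],
)

```text
time_s: 21.57
eef_pos: [0.6313, -0.1843, 0.1315]
orientation: [-1.438, -2.79, 0.0]
ft_force: [-0.3, 0.3, -1.0]
opening: 0.0457
grip_force: 31.0
```

```bash
python3 - <<'E'
from h import *
s=manip.sense();M=R.from_rotvec(s["orientation"]).as_matrix();print(s["eef_pos"],np.degrees(np.arctan2(M[1,1],M[0,1])),s["qpos"])
im=manip.get_image("scene");cv2.imwrite("pics/s7.png",cv2.resize(im["frame"][120:320,280:500,::-1],None,fx=3,fy=3))
E
```

```text
[ 0.63126556 -0.18433397  0.13145529] 35.46359399225116 [-3.54943506e-01  6.50357333e-01  1.43300058e+00  1.93210924e-04
  1.06067244e+00 -9.73993234e-01]
```

View pics/s7.png

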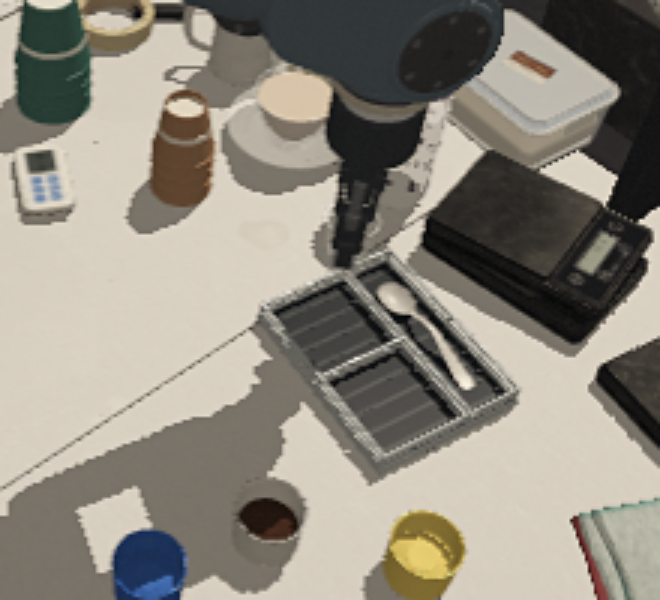

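step_arm(
  commands=[
    [0,-0.001,-0.03,0,0,0,1],
    [0,0,-0.025,0,0,0,1],
    [0,0,-0.015,0,0,0,1],
    [0,0,-0.012,0,0,0,1],
    [0,0,-0.01,0,0,0,1],
    [0,0,-0.005,0,0,0,1],
    [0,0,0,0,0,0,1],
    [0,0,0,0,0,0,1],
  ],
)

```text
time_s: 22.28
eef_pos: [0.6323, -0.1857, 0.0364]
orientation: [1.438, 2.792, 0.0]
ft_force: [-0.4, 0.2, -1.1]
opening: 0.046
grip_force: 31.0
```

step_arm(
  commands=[
    [0,0,-0.002,0,0,0,1],
    [0,0,-0.0015,0,0,0,1],
    [0,0,0,0,0,0,1],
    [0,0,0,0,0,0,0.4],
    [0,0,0,0,0,0,0.3],
    [0,0,0,0,0,0,0.2],
    [0,0,0,0,0,0,0.2],
    [0,0,0,0,0,0,0.2],
  ],
)

```text
time_s: 22.95
eef_pos: [0.6321, -0.1858, 0.0324]
orientation: [1.439, 2.793, 0.0]
ft_force: [-0.6, -0.3, -0.4]
opening: 0.068
grip_force: 0.0
```

step_arm(
  commands=[
    [0,0,0.01,0,0,0,0.2],
    [0,0,0.02,0,0,0,0.2],
    [0,0,0.03,0,0,0,0.2],
    [0,0,0.03,0,0,0,0.1],
    [0,0,0.03,0,0,0,0],
    [0,0,0,0,0,0,0],
  ],
)

```text
time_s: 23.45
eef_pos: [0.6346, -0.1867, 0.1596]
orientation: [1.434, 2.784, 0.002]
ft_force: [1.0, 0.3, 1.0]
opening: 0.0852
grip_force: 0.0
```

step_arm(
  commands=[
    [-0.032,-0.0198,0,0,0,0,0],
    [-0.032,-0.0198,0,0,0,0,0],
    [-0.032,-0.0198,0,0,0,0,0],
    [-0.032,-0.0198,0,0,0,0,0],
    [-0.032,-0.0198,0,0,0,0,0],
    [-0.0324,-0.0195,0,0,0,0,0],
    [0,0,0,0,0,0,0],
    [0,0,0,0,0,0,0],
  ],
)

```text
time_s: 24.12
eef_pos: [0.4386, -0.3052, 0.1531]
orientation: [1.442, 2.79, -0.0]
ft_force: [0.5, 0.2, 0.4]
opening: 0.0854
grip_force: 0.0
```

```bash
python3 - <<'E'
from h import *
s=manip.sense();im=manip.get_image("wrist");P=cloud(im,(s["eef_pos"],s["orientation"])).reshape(-1,3)
Q=P[(np.hypot(P[:,0]-.44,P[:,1]+.305)<.045)&(P[:,2]>.036)&(P[:,2]<.056)]
print(s["eef_pos"],s["opening"],len(Q),Q.min(0),Q.max(0),(Q.min(0)+Q.max(0))/2)
im=manip.get_image("scene");cv2.imwrite("pics/s8.png",cv2.resize(im["frame"][120:320,280:500,::-1],None,fx=3,fy=3))
slook((.632,-.185),zmin=.03,zmax=.09,r=.04)
E
```

```text
[ 0.43863379 -0.30524311  0.15309178] 0.08544366548678338 1162 [ 0.40879766 -0.33487343  0.03600352] [ 0.46900264 -0.27486023  0.04922612] [ 0.43890015 -0.30486683  0.04261482]Traceback (most recent call last):
  File "<stdin>", line 6, in <module>
  File "h.py", line 35, in slook
    zm=np.percentile(Q[:,2],97);T=Q[Q[:,2]>zm-.012]
    return _quantile_unchecked(
        a, q, axis, out, overwrite_input, method, keepdims, weights)
    return _ureduce(a,
                    func=_quantile_ureduce_func,
    ...<5 lines>...
                    overwrite_input=overwrite_input,
                    method=method)
    r = func(a, **kwargs)
    result = _quantile(arr,
                       quantiles=q,
    ...<2 lines>...
                       out=out,
                       weights=wgt)
    slices_having_nans = np.isnan(arr[-1, ...])
                                  ~~~^^^^^^^^^
IndexError: index -1 is out of bounds for axis 0 with size 0
```

View pics/s8.png

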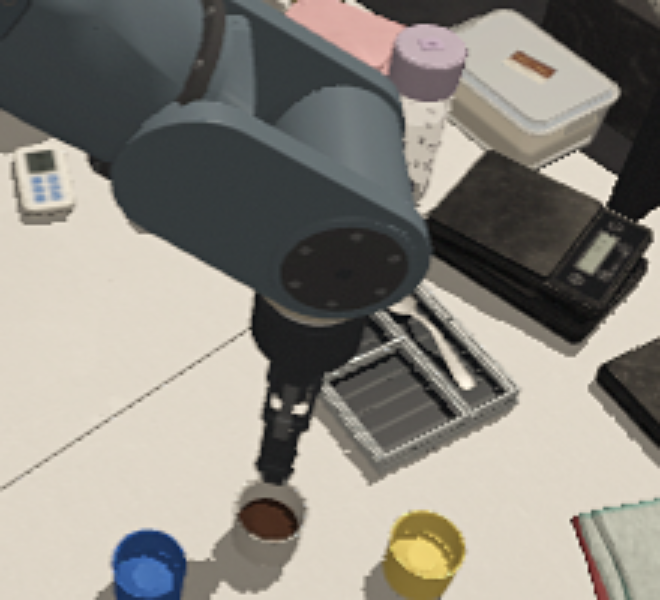

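The arm hides the glass for now. The steel cup is centred under the gripper, so I'll pick it.

step_arm(
  commands=[
    [0,0,-0.03,0,0,0,0],
    [0,0,-0.03,0,0,0,0],
    [0,0,-0.03,0,0,0,0],
    [0,0,-0.022,0,0,0,0],
    [0,0,-0.014,0,0,0,0],
    [0,0,-0.006,0,0,0,0],
    [0,0,0,0,0,0,0],
    [0,0,0,0,0,0,0],
  ],
)

```text
time_s: 24.93
eef_pos: [0.4403, -0.3041, 0.0207]
orientation: [1.437, 2.793, -0.0]
ft_force: [-0.8, 0.3, -0.0]
opening: 0.0856
grip_force: 0.0
```

step_arm(
  commands=[
    [0,0,0,0,0,0,1],
    [0,0,0,0,0,0,1],
    [0,0,0,0,0,0,1],
    [0,0,0,0,0,0,1],
    [0,0,0,0,0,0,1],
    [0,0,0,0,0,0,1],
    [0,0,0,0,0,0,1],
  ],
  force=40,
)

```text
time_s: 25.52
eef_pos: [0.4403, -0.3046, 0.0217]
orientation: [1.438, 2.791, -0.0]
ft_force: [-1.3, 3.3, 9.8]
opening: 0.0581
grip_force: 41.2
```

step_arm(
  commands=[
    [0,0,0.01,0,0,0,1],
    [0,0,0.02,0,0,0,1],
    [0,0,0.03,0,0,0,1],
    [0,0,0.03,0,0,0,1],
    [0,0,0.02,0,0,0,1],
    [0,0,0,0,0,0,1],
    [0,0,0,0,0,0,1],
  ],
)

```text
time_s: 26.1
eef_pos: [0.4399, -0.3045, 0.1316]
orientation: [1.438, 2.79, -0.001]
ft_force: [0.6, 0.3, -1.5]
opening: 0.0579
grip_force: 43.3
```

```bash
python3 - <<'E'
from h import *
print(manip.sense()["eef_pos"]);held(ylim=.015)
slook((.632,-.185),zmin=.03,zmax=.09,r=.04)
E
```

```text
[ 0.43990804 -0.30454747  0.13156175]
dz-0.02 254 toolx 0.024..0.029 tooly -0.015..0.015
dz-0.01 920 toolx -0.028..0.029 tooly -0.015..0.015
dz0.00 5683 toolx -0.028..0.029 tooly -0.015..0.015
dz0.01 1423 toolx -0.028..0.030 tooly -0.015..0.015
dz0.02 1440 toolx -0.030..0.031 tooly -0.015..0.015
dz0.07 1864 toolx 0.009..0.013 tooly -0.015..0.015
dz0.08 4062 toolx 0.010..0.019 tooly -0.015..0.015Traceback (most recent call last):
  File "<stdin>", line 3, in <module>
  File "h.py", line 35, in slook
    zm=np.percentile(Q[:,2],97);T=Q[Q[:,2]>zm-.012]
    return _quantile_unchecked(
        a, q, axis, out, overwrite_input, method, keepdims, weights)
    return _ureduce(a,
                    func=_quantile_ureduce_func,
    ...<5 lines>...
                    overwrite_input=overwrite_input,
                    method=method)
    r = func(a, **kwargs)
    result = _quantile(arr,
                       quantiles=q,
    ...<2 lines>...
                       out=out,
                       weights=wgt)
    slices_having_nans = np.isnan(arr[-1, ...])
                                  ~~~^^^^^^^^^
IndexError: index -1 is out of bounds for axis 0 with size 0
```

step_arm(
  commands=[
    [0.024,0.0034,0,0,0,0,1],
    [0.032,0.0044,0,0,0,0,1],
    [0.032,0.0044,0,0,0,0,1],
    [0.032,0.0044,0,0,0,0,1],
    [0.032,0.0044,0,0,0,0,1],
    [0.024,0.0035,0,0,0,0,1],
    [0,0,0,0,0,0,1],
    [0,0,0,0,0,0,1],
    [0,0,0,0,0,0,1],
  ],
)

```text
time_s: 26.95
eef_pos: [0.6145, -0.2795, 0.1287]
orientation: [-1.438, -2.79, 0.0]
ft_force: [0.0, 0.1, -1.2]
opening: 0.0581
grip_force: 43.4
```

```bash
python3 - <<'E'
from h import *
s=manip.sense();print(s["eef_pos"]);im=manip.get_image("wrist");cv2.imwrite("pics/w9.png",im["frame"][:,:,::-1])
E
```

```text
[ 0.61453941 -0.27949374  0.12868521]
```

View pics/w9.png

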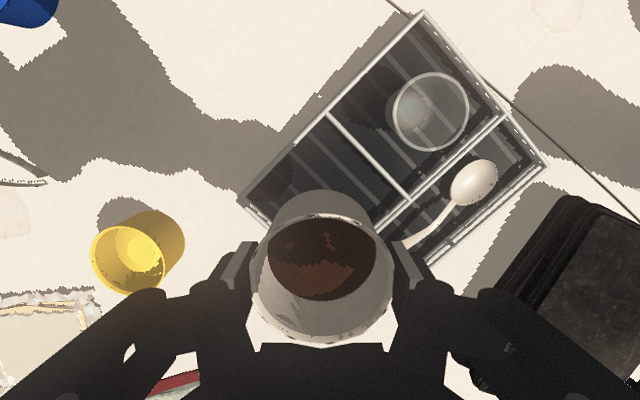

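The shot glass stands upright in the left bay at (430,112), and the steel cup is over the right bay.

step_arm(
  commands=[
    [0.0005,0,-0.03,0,0,0,1],
    [0,0,-0.025,0,0,0,1],
    [0,0,-0.015,0,0,0,1],
    [0,0,-0.012,0,0,0,1],
    [0,0,-0.01,0,0,0,1],
    [0,0,-0.004,0,0,0,1],
    [0,0,0,0,0,0,1],
    [0,0,0,0,0,0,1],
  ],
)

```text
time_s: 27.67
eef_pos: [0.6165, -0.28, 0.0351]
orientation: [1.439, 2.792, -0.0]
ft_force: [0.7, -0.1, -1.0]
opening: 0.0581
grip_force: 43.4
```

step_arm(
  commands=[
    [0,0,-0.002,0,0,0,1],
    [0,0,-0.0025,0,0,0,1],
    [0,0,0,0,0,0,1],
    [0,0,0,0,0,0,0.27],
    [0,0,0,0,0,0,0.2],
    [0,0,0,0,0,0,0.16],
    [0,0,0,0,0,0,0.16],
    [0,0,0,0,0,0,0.16],
  ],
)

```text
time_s: 28.33
eef_pos: [0.6161, -0.2798, 0.0298]
orientation: [-1.439, -2.793, 0.0]
ft_force: [-0.4, -0.5, 0.8]
opening: 0.0717
grip_force: 0.0
```

step_arm(
  commands=[
    [0,0,0.005,0,0,0,0.16],
    [0,0,0.015,0,0,0,0.16],
    [0,0,0.03,0,0,0,0.16],
    [0,0,0.035,0,0,0,0.16],
    [0,0,0.035,0,0,0,0.16],
    [0,0,0.03,0,0,0,0.16],
  ],
)

```text
time_s: 28.83
eef_pos: [0.6164, -0.2799, 0.1839]
orientation: [1.438, 2.79, -0.0]
ft_force: [0.5, -0.3, -0.6]
opening: 0.0719
grip_force: 0.0
```

step_arm(
  commands=[
    [-0.035,0,0,0,0,0,0.16],
    [-0.035,0,0,0,0,0,0.16],
    [-0.035,0,0,0,0,0,0.16],
    [-0.035,0,0,0,0,0,0.16],
    [-0.035,0,0,0,0,0,0.16],
    [-0.02,0,0,0,0,0,0.16],
    [0,0,0,0,0,0,0.16],
    [0,0,0,0,0,0,0.16],
    [0,0,0,0,0,0,0.16],
  ],
)

```text
time_s: 29.58
eef_pos: [0.422, -0.2801, 0.1808]
orientation: [1.438, 2.791, -0.0]
ft_force: [-0.6, -0.5, -0.3]
opening: 0.0717
grip_force: 0.0
```

```bash
python3 - <<'E'
from h import *
s=manip.sense();print(s["eef_pos"],s["time_s"]);im=manip.get_image("top");cv2.imwrite("pics/t10.png",cv2.resize(im["frame"][80:280,170:440,::-1],None,fx=2.9,fy=2.9))
E
```

```text
[ 0.42196158 -0.28012851  0.18084182] 29.5833
```

View pics/t10.png

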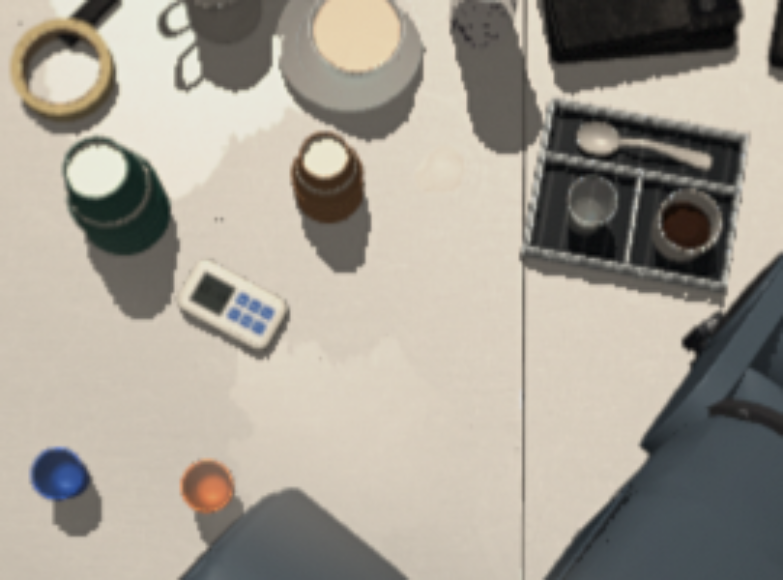

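The glass (592,200) and the steel cup (687,225) stand in separate bays. Both stacks are upright, at (118,195) and (327,175), and the arm is clear.

```bash
python3 -c "
from workcell import manip
print(manip.hand_in())"
```

```text
the job is handed in; nothing more can be done
None
```

The job is handed in after about 30 s: the brown cup is on the brown stack, both green cups are on the green stack, and the shot glass and steel cup stand in separate tray bays, with nothing knocked over.

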